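Rack a carrier case on end and close the rack with its retaining bar

ROBOT

A 6-joint arm with a two-finger parallel gripper is mounted at the origin on the work surface. World frame = base frame: x ahead of the robot, y to its left, z up, the work surface at z = 0. Lengths are in m, angles in rad, forces in N, time in s.
With the tool pointing down it reaches from about 0.275 to 0.825 m from the base axis. Payload 4.9 kg.
Tool frame: the origin (TCP) lies midway between the tips of the shut fingers; the grasp point (between the pads) lies 19 mm behind it (grip_point_offset is the distance from the TCP to the grasp point, in m); z points along the fingers, x is the direction in which the jaws open and shut, and the axes are right-handed (so a half turn about z gives the same grasp; the last joint's range is limited). The gripper opens to 85 mm and grips with 20 to 120 N. Pads are 22 mm wide; open, the fingers measure 114 mm over their backs; the gripper's body (76 mm by 85 mm) begins 54 mm behind the grasp point. The pads swing forward as they close: fully open they stand 13 mm farther back than shut.
Start: joints at [-1.268, 0.326, -0.193, 1.052, 0, 1.437], TCP at [0.233, -0.498, 0.231] pointing down, gripper open.
Joint ranges: [-2.65, 2.65], [-0.97, 1.79], [-1.3, 1.35], [-1.93, 2.1], [-1.47, 1.37], [-3.14, 3.14]. Speed limits (rad/s): [2.57, 2.57, 3.14, 3.14, 3.14, 3.14].

INTERFACE

Orientations are given as a rotation vector (axis times angle).
In Python, from cell import * gives the robot as it stands. Calls block until the motion is done:
- movep(position, orientation): joint-space move of the TCP to a pose.
- move_l(position, velocity=0.15, rot=None, until_force=None): straight line of the TCP; rot=None keeps the orientation; velocity is the mean speed in m/s. With until_force (N) it stops when the force on the tool has changed by that much, and returns True; else False.
- set_joints(angles): joint-space move.
- let_go() and grab(newtons=None): open the fingers fully, or close them until they stop; newtons is the grip in N (None keeps the last).
- sleep(seconds).
- ik(position, orientation): joint angles nearest the present ones, or None.
- get_state(): the state.
- grab_frame(name): name is "side" or "top" or "wrist"; returns a dict with "img" (420x560x3 uint8, red, green, blue), "fx", "fy", "cx", "cy" (pixels), "cam_to_world" (4x4, takes a point from camera to world coordinates); the wrist camera has in their place "T_tool_cam" (4x4, takes a point from camera to tool coordinates, whose origin is the TCP and whose axes are the tool frame's). Camera axes: x right, y down, z forward; pixel columns grow to the right and rows downward; lengths in m; the calibration is good to about 2 mm. A picture is of the moment at which its call begins: read the wrist's pose just before it. There is no depth.
A pose or a line that the arm cannot do raises MotionError and nothing moves.
- sign_off(): hands the job in, once; it reports no verdict.
Trained networks look in the newest picture that a camera, given by its name, has taken for a name from the list of things; names that differ only in an ending like _2 or _b are one class to them, and where a whole thing is asked for, a point or a joint stands for the part that bears it (a point fixed in the world has none). Each returns a list of dicts, best first, with "score" (0 to 1); they miss things now and then, are a little off and sometimes report something else, mostly with a low value. They report only what shows in the picture. A call takes as long as a camera call. They do not tell look-alikes from the thing itself.
- spot_in(camera, name): "centre" ([column, row] in pixels, amid what is visible of it).
- silhouettes(camera, name): "mask" (420x560 bool, what is visible of it) and "centre" ([column, row] in pixels, amid what is visible of it).
- tip_of(camera, name): "centre" ([column, row] in pixels: a listed point, or the origin of a listed thing).
The state is a dict: "clock": time; "q": joint angles; "joint_velocities": joint speeds; "tau": joint torques, N m; "position": TCP position; "eef_rot": TCP orientation; "contact_force": force on the tool from outside, world axes, zero at the start; "wrist_torque": the same for the moment, N m; "finger_gap": opening from 0.0 (shut) to 1.0 (fully open).
Only numpy, scipy, OpenCV 4.12 (cv2) and the standard library are available. Lean on these libraries where they do the work, as an engineer would, in place of code of your own. Each camera call takes 0.05 s, during which the arm holds its last target. There are 200 camera calls.

TASK

Stand the orange-banded carrier case, now lying flat on the blue mat, upright on one of its short ends squarely on the rack's green pad (either end up, either face forward), beside the case already racked, and let go of it. Then lay the steel bar flat, centred and square across the tops of the rack's two posts, so that it spans over both cases without resting on them. Do not bump the case already in the rack, the bottle, the brown dish or the beaker, and set the case down gently.

Things in the scene. Friction and masses are not known exactly. Their poses are not given: they have to be found in the camera images.
- case: flat closed carrier case, white with two orange bands, a plain rigid slab 110 x 64 x 26 mm (x, y, z), 0.2 kg, lying flat on the mat. Origin: centre of its lying underside; x along its length, y across its width, z through its thickness (up at the start). The bands lie across its length, 35 mm either side of the middle
- case_center (a point): the middle of the orange-banded case; axes as the case's
- rack: fixed rack: dark base plate 240 x 120 x 8 mm (x, y, z) and two aluminium posts at x = +80 and -80 mm, y = 0, each 20 mm (x) by 50 mm (y), flat blue tops 128 mm above the bench, 140 mm clear between. Two cases stand side by side between the posts on the plate, widths along x, at y = +23 and -23 mm: one is there, the green pad marks the other place. Origin: centre of underside, z up
- pad: flat green marking 80 x 42 mm (x, y) on the rack's base plate that shows the free place; no measurable thickness. Origin: its centre, on the base plate's top face (8 mm above the bench); axes parallel to the rack's
- neighbour: the blue-banded white case already standing on end in the rack: 64 x 26 x 110 mm (x, y, z), loose, 0.2 kg. Origin: centre of its foot; axes parallel to the rack's at the start. Leave it alone
- bar: flat steel-grey retaining bar with black ends, 200 x 46 x 12 mm (x, y, z), 0.3 kg, lying flat on the bench. Origin: centre of its underside; x along its length
- bar_center (a point): the middle of the bar, 6 mm above its underside
- mat: flat blue mat 150 x 300 mm (x, y) on the bench, only a marking, no thickness. Origin: its centre. The case lies near its middle, about along its y; the bottle stands beyond one end of the case and the brown dish beyond the other
- bottle: white plastic bottle with blue label and red cap, 56 mm in diameter, 170 mm tall, upright. Origin: centre of its foot. Leave it alone
- dish: low round brown workholding disc, 80 mm in diameter, 20 mm tall. Origin: centre of its foot. Leave it alone
- beaker: small glass beaker, 64 mm in diameter, 80 mm tall, on the bench between the bar and the robot. Origin: centre of its foot. Leave it alone
Mind the look-alikes: they are no part of the job. There is more than one size of the bar; the one meant has the size given above.

How it is judged:
On the way:
1. the orange-banded case stands on end on the green pad, upright, square to the rack and let go, the bar not yet on the posts (x of case_center in the frame of pad between -0.01 and 0.01 m and y of case_center in the frame of pad between -0.009 and 0.009 m and z of case_center in the frame of pad between 0.051 and 0.059 m and angle between the x axis of case and the z axis of rack, either way round below 0.07 rad and angle between the y axis of case and the x axis of rack, either way round below 0.14 rad and contact force between the fingers and case below 0.1 N and contact force between bar and rack below 0.1 N), for 0.2 s.
At the end, for the whole second after the job is handed in: Case on end on the pad: 10 mm along, 9 mm across, upright to 4 deg, square to 8 deg. Bar on both posts, off the cases: 14 mm along, 12 mm across, level to 3 deg, square to 7 deg, middle 130-138 mm up. Other case upright to 6 deg, moved under 15 mm. All at rest (x of case_center in the frame of pad between -0.01 and 0.01 m and y of case_center in the frame of pad between -0.009 and 0.009 m and z of case_center in the frame of pad between 0.051 and 0.059 m and angle between the x axis of case and the z axis of rack, either way round below 0.07 rad and angle between the y axis of case and the x axis of rack, either way round below 0.14 rad and x of bar_center in the frame of rack between -0.014 and 0.014 m and y of bar_center in the frame of rack between -0.012 and 0.012 m and z of bar_center in the frame of rack between 0.13 and 0.138 m and angle between the x axis of bar and the x axis of rack, either way round below 0.12 rad and angle between the z axis of bar and the z axis of rack, either way round below 0.05 rad and contact force between bar and rack above 0.5 N and contact force between bar and case below 0.2 N and contact force between bar and neighbour below 0.2 N and linear speed of each of case, bar below 0.02 m/s and angle between neighbour's own z axis and vertical below 0.1 rad and distance of neighbour from where it was at the start of the episode below 0.015 m); the robot touches nothing.
It fails at once if the case already in the rack is tipped over 9 degrees or pushed more than 15 mm (angle between neighbour's own z axis and vertical above 0.16 rad or distance of neighbour from where it was at the start of the episode above 0.015 m).
It fails at once if the bottle is tipped over 15 degrees or pushed more than 20 mm (angle between bottle's own z axis and vertical above 0.26 rad or distance of bottle from where it was at the start of the episode above 0.02 m).
It fails at once if the dish or the beaker is pushed more than 20 mm (distance of any of dish, beaker from where it was at the start of the episode above 0.02 m).
It fails at once if the orange-banded case strikes or is pressed on the rack with more than 60 N (contact force between case and rack above 60 N).
It also fails if it takes over 56 s, if anything falls off the work surface, if the arm or the gripper's body presses on something with over 40 N, if the wrist force passes 120 N, or if a joint passes its speed limit or range.

## Working session

There is one attempt and no reset: what is moved stays moved. The work goes in short steps, each a Python script; the robot and the scene stay as the last script left them, time stands still between calls to the robot, and variables do not carry over. Pictures are saved under pics/ and viewed, about 8 in all and at most 12, crops included, and the job is handed in when it is done.

```bash
ls; mkdir -p pics; python3 - <<'E'
from cell import *
import cv2
s=get_state();print({k:s[k] for k in('clock','position','eef_rot','finger_gap')})
for c in("top","side"):
    f=grab_frame(c);cv2.imwrite(f"pics/{c}0.png",f["img"][:,:,::-1]);print(c,f["fx"],f["cx"],f["cy"],f["cam_to_world"])
    for n in("case","rack","pad","neighbour","bar","mat","bottle","dish","beaker"):
        print(n,[(round(d["score"],2),[round(float(x)) for x in d["centre"]]) for d in spot_in(c,n)])
E
```

```text
pics
{'clock': 0.0, 'position': array([ 0.23251041, -0.49780613,  0.23050469]), 'eef_rot': array([-2.64901873e+00,  1.68677962e+00,  2.04982564e-03]), 'finger_gap': 1.0012338157891771}
top 452.0586738965559 284.6888073157594 209.31338219877753 [[-2.70282336e-02 -9.98266032e-01  5.22915211e-02  5.49454032e-01]
 [-9.99634655e-01  2.69818548e-02 -1.59279862e-03  5.04614608e-03]
 [ 1.79114529e-04 -5.23154672e-02 -9.98630592e-01  1.23044770e+00]
 [ 0.00000000e+00  0.00000000e+00  0.00000000e+00  1.00000000e+00]]
case [(0.59, [181, 242]), (0.49, [178, 260])]
rack [(0.93, [390, 252])]
pad [(0.96, [383, 253])]
neighbour [(0.65, [410, 257])]
bar [(0.87, [234, 156]), (0.81, [389, 146]), (0.64, [288, 200])]
mat [(0.59, [179, 257])]
bottle [(0.59, [130, 246])]
dish [(0.96, [224, 246])]
beaker []
side 525.050228698872 286.5233720112488 207.90751894105358 [[-0.66540757 -0.50862032  0.54638644 -0.09742205]
 [-0.74645529  0.45935219 -0.4814562   0.63883106]
 [-0.0061054  -0.72821764 -0.68531875  0.95555947]
 [ 0.          0.          0.          1.        ]]
case [(0.89, [219, 299])]
rack [(0.83, [388, 184])]
pad [(0.71, [393, 202])]
neighbour [(0.7, [408, 176])]
bar [(0.97, [212, 217]), (0.96, [324, 152]), (0.73, [290, 218])]
mat [(0.82, [225, 317]), (0.68, [172, 315]), (0.52, [220, 297])]
bottle [(0.76, [172, 316])]
dish [(0.74, [264, 274]), (0.7, [218, 298])]
beaker [(0.94, [332, 252])]
```

View pics/top0.png

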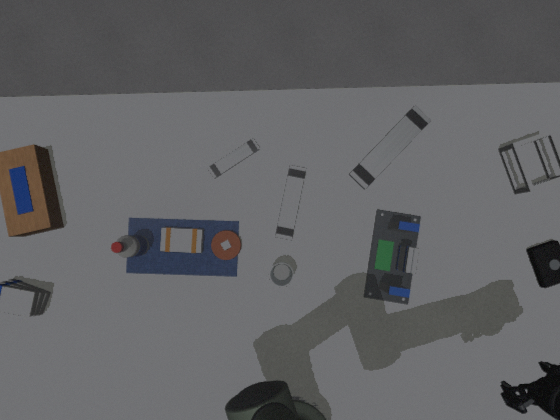

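View pics/side0.png

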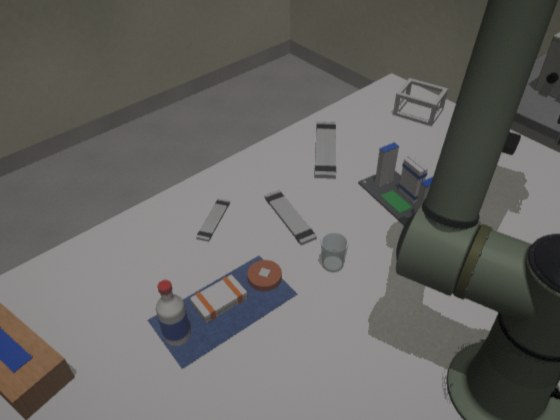

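The bar candidates in the top view are (234,158) at about 120 mm, (291,202) at about 196 mm, and (390,147) at over 250 mm. Only (291,202) fits 200 mm. The case is at (182,240), with the bottle to its left (+y) and the dish to its right. The pad (384,255) is on the +y side of the neighbour. Next I'll take closer wrist views.

```bash
cat > h.py <<'E'
from cell import *
import numpy as np, cv2
from scipy.spatial.transform import Rotation as Ro
def rv(x,z):
    x=np.array(x,float);z=np.array(z,float);z/=np.linalg.norm(z);x-=z*(x@z);x/=np.linalg.norm(x)
    return Ro.from_matrix(np.c_[x,np.cross(z,x),z]).as_rotvec()
def look(cam):
    s=get_state();f=grab_frame(cam)
    if cam=="wrist":
        T=np.eye(4);T[:3,:3]=Ro.from_rotvec(s["eef_rot"]).as_matrix();T[:3,3]=s["position"];f["M"]=T@f["T_tool_cam"]
    else: f["M"]=np.array(f["cam_to_world"])
    return f
def onz(f,p,z):
    p=np.atleast_2d(np.array(p,float));d=np.c_[(p[:,0]-f["cx"])/f["fx"],(p[:,1]-f["cy"])/f["fy"],np.ones(len(p))]@f["M"][:3,:3].T
    o=f["M"][:3,3];return (o+d*((z-o[2])/d[:,2])[:,None])[:,:2]
def rect(f,mask,z):
    "centre, long side, short side, angle of long side, of a mask projected on height z (mm grid)"
    c=max(cv2.findContours(mask.astype(np.uint8),cv2.RETR_EXTERNAL,cv2.CHAIN_APPROX_NONE)[0],key=cv2.contourArea)[:,0]
    (x,y),(w,h),a=cv2.minAreaRect((onz(f,c,z)*1000).astype(np.float32))
    if w<h: w,h,a=h,w,a+90
    return np.round([x,y,w,h,(a+90)%180-90],1)
E
python3 - <<'E'
from h import *
f=look("top")
for n,z in(("case",.026),("bar",.012),("pad",.008),("dish",.02),("mat",0),("beaker",.0),("bottle",0)):
    for d in silhouettes("top",n): print(n,round(d["score"],2),rect(f,d["mask"],z))
im=f["img"];b=(im[:,:,2].astype(int)-im[:,:,0]>60)&(np.arange(560)[None]>350)&(np.arange(560)[None]<440)
n,l,st,ce=cv2.connectedComponentsWithStats(b.astype(np.uint8))
for i in range(1,n):
    if st[i,4]>20: print("post",st[i,4],rect(f,l==i,.128))
movep([.46,-.22,.40],rv([0,-1,0],[0,0,-1]))
f=look("wrist");print(f["T_tool_cam"],f["fx"],get_state()["clock"]);cv2.imwrite("pics/w1.png",f["img"][:,:,::-1])
for n in("pad","neighbour","rack"):print(n,[(round(d["score"],2),d["centre"]) for d in spot_in("wrist",n)])
cv2.imwrite("pics/crop.png",cv2.resize(im[90:290,100:440],None,fx=2,fy=2,interpolation=2)[:,:,::-1])
E
```

```text
case 0.97 [537.5 281.1 120.6  66.5  85.7]
case 0.34 [521.9 161.6  74.5  74.2  88.5]
bar 0.77 [ 774.5 -285.4  266.6   60.5  -45.5]
bar 0.66 [633.  -12.2 198.7  45.5 -13.4]
pad 0.59 [ 483.1 -261.    76.8   40.5   -6.6]
mat 0.73 [519.7 283.9 299.8 149.6  86.6]
beaker 0.61 [437.7  19.2  67.6  61.8  88.5]
beaker 0.5 [522.6 165.   81.5  78.5  88.5]
bottle 0.62 [526.2 428.   99.2  58.6 -80.2]
bottle 0.49 [ 482.9 -261.7   80.1   42.7  -11.1]
post 145 [ 557.9 -297.5   47.8   17.8   79.7]
post 149 [ 400.9 -267.8   48.1   17.8   79. ]
[[ 9.99999969e-01 -1.26727759e-05  2.47285211e-04  1.26385208e-03]
 [-5.63303460e-05  9.60859312e-01  2.77036782e-01 -6.85098748e-02]
 [-2.41117123e-04 -2.77036787e-01  9.60859282e-01 -1.43326486e-01]
 [ 0.00000000e+00  0.00000000e+00  0.00000000e+00  1.00000000e+00]] 340.94472166601906 2.925
pad [(0.81, [303.5, 140.3])]
neighbour [(0.49, [132.1, 57.7])]
rack [(0.89, [323.7, 126.5])]
```

View pics/w1.png

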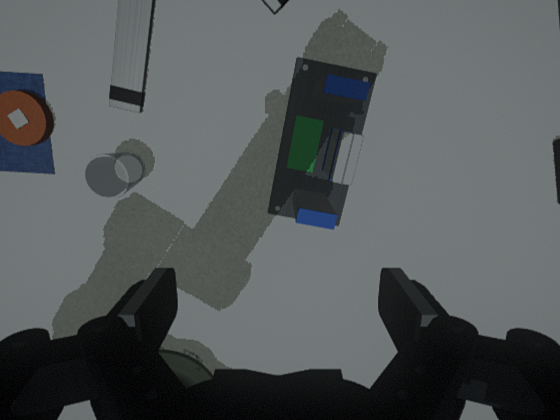

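View pics/crop.png

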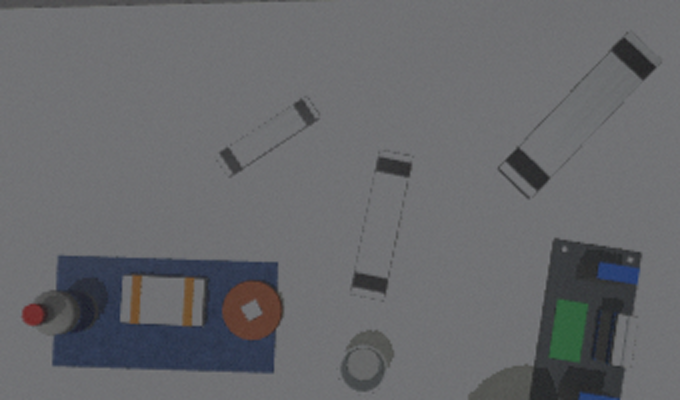

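The crop confirms the bar: (633,-12) mm, 199 x 45 mm. The posts are 160 mm apart, and the rack frame predicts the pad within 1 mm of where it was measured. Next I'll refine the rack, bar and case from the wrist and check the IK options.

```bash
cat >> h.py <<'E'
def posts(f):
    im=f["img"].astype(int);b=(im[:,:,2]-im[:,:,0]>50).astype(np.uint8);n,l,st,ce=cv2.connectedComponentsWithStats(b)
    r=[rect(f,l==i,.128) for i in range(1,n) if st[i,4]>100]
    return r
E
python3 - <<'E'
from h import *
f=look("wrist")
print("posts",posts(f))
for d in silhouettes("wrist","pad")[:1]:print("pad",rect(f,d["mask"],.008))
movep([.66,-.012,.26],rv([0,-1,0],[0,0,-1]))
f=look("wrist")
for d in silhouettes("wrist","bar"):print("bar",round(d["score"],2),d["centre"],rect(f,d["mask"],.012),rect(f,d["mask"],.0))
movep([.58,.27,.28],rv([0,-1,0],[0,0,-1]))
f=look("wrist");cv2.imwrite("pics/w2.png",f["img"][:,:,::-1])
for n,z in(("case",.026),("dish",.02),("mat",0),("bottle",0)):
    for d in silhouettes("wrist",n):print(n,round(d["score"],2),d["centre"],rect(f,d["mask"],z))
print(get_state()["clock"])
# ik options
rx=np.array([np.cos(np.radians(-10.7)),np.sin(np.radians(-10.7)),0]);ry=np.array([-rx[1],rx[0],0]);Z=np.array([0,0,1.])
c=np.radians(86.5);u=np.array([np.cos(c),np.sin(c),0]);w=np.array([u[1],-u[0],0])
for t in(0,20,30,40,45):
  t=np.radians(t)
  for s in(1,-1):
    a1=np.sin(t)*u-np.cos(t)*Z; a2=-np.sin(t)*Z-np.cos(t)*ry
    x1=s*w; x2=s*rx
    g1=np.array([.53,.275,.02])-.02*u; q1=ik(g1+.019*a1,rv(x1,a1))
    g2=np.array([.484,-.26,.083]);q2=ik(g2+.019*a2,rv(x2,a2));q3=ik(g2+.019*a2+.15*Z,rv(x2,a2))
    print(round(np.degrees(t)),s,*[None if q is None else np.round(q,2) for q in(q1,q2,q3)])
E
```

```text
posts [array([ 557.1, -300.8,   49. ,   18.8,   79.1]), array([ 400. , -271. ,   49.8,   19.7,   79.3])]
pad [ 482.1 -263.5   79.9   41.9  -11. ]
bar 0.88 [275.3, 189.4] [631.9 -15.8 199.8  47.5 -13.3] [628.9 -15.9 205.9  48.9 -13.3]
bar 0.74 [497.8, 101.0] [ 745.5 -259.7  182.7   67.4  -46. ] [ 746.  -267.2  188.3   69.4  -46. ]
bar 0.72 [144.9, 86.7] [756.2 134.1 149.5  37.9 -57.9] [757.  138.6 154.   39.1 -57.9]
case 0.67 [266.9, 208.6] [539.5 279.2 109.8  70.2  85.3]
dish 0.87 [364.6, 216.5] [522.8 162.3  81.7  80.7  -0. ]
mat 0.86 [265.0, 235.1] [518.3 280.7 301.1 151.3  86.6]
bottle 0.67 [152.2, 237.0] [486.6 439.7 165.2  72.5 -47.1]
bottle 0.53 [487.2, 293.6] [418.5 -25.5 136.8  76.5  41.3]
bottle 0.45 [514.1, 122.5] [631.8 -20.9 206.8  57.1 -12.9]
9.5333
0 1 [ 0.32  0.64 -0.35  0.58  0.    1.96] None None
0 -1 [ 0.32  0.64 -0.35  0.58  0.   -1.19] None None
20 1 [ 0.16  0.6  -0.5   0.39  0.34  1.8 ] [-0.13  0.8  -0.49  0.43 -1.22  1.73] [-0.13  0.55 -0.44  0.73 -1.22  1.73]
20 -1 [ 0.16  0.6  -0.5   0.39  0.34 -1.34] [-0.13  0.8  -0.49  0.43 -1.22 -1.42] [-0.13  0.55 -0.44  0.73 -1.22 -1.42]
30 1 [ 0.08  0.62 -0.55  0.33  0.52  1.73] [-0.17  0.7  -0.54  0.36 -1.05  1.6 ] [-0.17  0.46 -0.45  0.69 -1.05  1.6 ]
30 -1 [ 0.08  0.62 -0.55  0.33  0.52 -1.41] [-0.17  0.7  -0.54  0.36 -1.05 -1.54] [-0.17  0.46 -0.45  0.69 -1.05 -1.54]
40 1 [-0.    0.66 -0.58  0.29  0.7   1.65] [-0.23  0.61 -0.56  0.35 -0.87  1.51] [-0.23  0.39 -0.44  0.7  -0.87  1.51]
40 -1 [-0.    0.66 -0.58  0.29  0.7  -1.49] [-0.23  0.61 -0.56  0.35 -0.87 -1.63] [-0.23  0.39 -0.44  0.7  -0.87 -1.63]
45 1 [-0.04  0.69 -0.58  0.28  0.79  1.6 ] [-0.26  0.58 -0.56  0.36 -0.78  1.47] [-0.26  0.36 -0.43  0.71 -0.78  1.47]
45 -1 [-0.04  0.69 -0.58  0.28  0.79 -1.54] [-0.26  0.58 -0.56  0.36 -0.78 -1.67] [-0.26  0.36 -0.43  0.71 -0.78 -1.67]
```

View pics/w2.png

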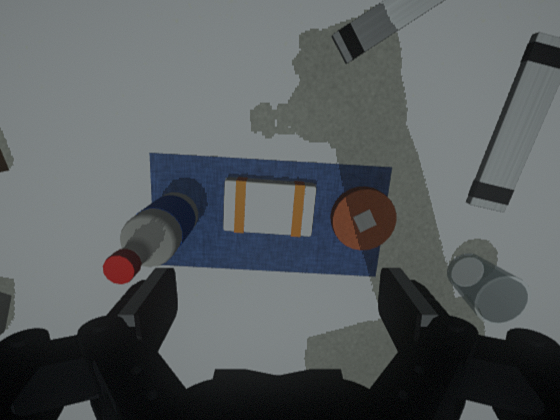

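Wrist and top views agree within 3-4 mm, so I'll use their mean. In the wrist picture the case's top face spans columns 225-316 and rows 180-237, with the dish at (365,217) and the bottle foot near (185,200). I'll grip across the width with the tool tilted 35° over the low dish, turn the case upright, and lower it onto the pad.

```bash
cat >> h.py <<'E'
Z=np.array([0,0,1.])
th=np.radians(-10.75);rx=np.array([np.cos(th),np.sin(th),0]);ry=np.array([-rx[1],rx[0],0])
rack=np.array([.479,-.2843,0]);pad=np.array([.483,-.262,.008])
c_=np.radians(85.6);u=np.array([np.cos(c_),np.sin(c_),0]);w=np.array([u[1],-u[0],0]);C=np.array([.5365,.280,.013])
t=np.radians(35);a1=np.sin(t)*u-np.cos(t)*Z;a2=-np.sin(t)*Z-np.cos(t)*ry
R1=rv(w,a1);R2=rv(rx,a2)
g1=C-.015*u+.0098*a1
d=Ro.from_rotvec(R2)*Ro.from_rotvec(R1).inv()
def place(c2): return c2+d.apply(g1-C)
E
python3 - <<'E'
from h import *
print(d.apply(u),d.apply(w)@rx, g1)
movep(g1-.1*a1,R1)
print(move_l(g1,.08,until_force=8));s=get_state();print(s["position"]-g1,s["contact_force"])
grab(70);s=get_state();print("gap",s["finger_gap"],s["contact_force"])
move_l(g1+.03*Z,.06);s=get_state();print("gap",s["finger_gap"],s["contact_force"])
move_l(g1+.22*Z,.2)
p=place(pad+[0,0,.055])
movep(p+.16*Z,R2)
s=get_state();print(s["clock"],s["finger_gap"],s["position"]-p)
f=look("side");a=f["img"][90:300,270:520];look("wrist");f=look("wrist")
cv2.imwrite("pics/pre.png",np.hstack([cv2.resize(a,(500,420)),f["img"][:, 60:360]])[:,:,::-1])
E
```

```text
[-8.48179782e-17 -4.74559638e-16 -1.00000000e+00] 1.0 [0.53578046 0.27064869 0.00497231]
False
[ 0.00042459 -0.00019821  0.0004015 ] [-0.19416603 -0.26160522  0.56986303]
gap 0.7330974362875028 [-0.16218053 -2.70640036  5.01947118]
gap 0.7324635453258808 [-0.49625099 -0.17302663 -2.46122418]
18.55 0.7339307892289559 [1.45951760e-04 3.53361893e-04 1.59637649e-01]
```

View pics/pre.png

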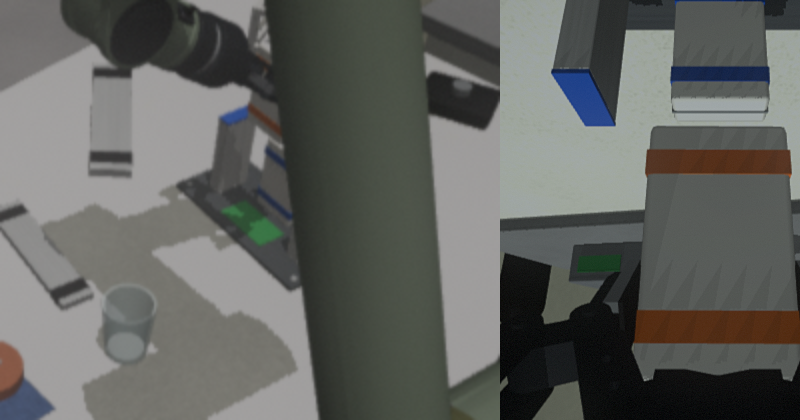

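The case is held firmly and roughly upright. I'll check its pose in the hand by projecting the model into the wrist view. The observed lower edge is at full-image row ~127, columns 213-350, and the band centres are at rows ~162 and ~326.

```bash
python3 - <<'E'
from h import *
f=look("wrist");s=get_state()
p=place(pad+[0,0,.055]); c=pad+[0,0,.055]+(s["position"]-p)
M=np.linalg.inv(f["M"])
def pr(x):
    q=M[:3,:3]@x+M[:3,3];return np.round([f["fx"]*q[0]/q[2]+f["cx"],f["fy"]*q[1]/q[2]+f["cy"]],1)
for h in(-.055,-.041,-.029,.029,.041): # lower end, band edges unknown width
    print(h,pr(c+.013*ry+h*Z-.032*rx),pr(c+.013*ry+h*Z+.032*rx))
print("band mid",pr(c+.013*ry-.035*Z),pr(c+.013*ry+.035*Z))
im=f["img"].astype(int);o=(im[:,:,0]-im[:,:,2]>60).astype(np.uint8)
n,l,st,ce=cv2.connectedComponentsWithStats(o)
for i in range(1,n):
    if st[i,4]>200: print(st[i],ce[i],cv2.minAreaRect(np.argwhere(l==i)[:,::-1].astype(np.float32)))
print("posts",posts(f))
E
```

```text
-0.055 [210.9 122.9] [350.5 122.9]
-0.041 [208.9 150. ] [352.7 150. ]
-0.029 [207.1 174.5] [354.7 174.5]
0.029 [196.8 314. ] [366. 314.]
0.041 [194.3 348.2] [368.7 348.1]
band mid [280.8 162.1] [281.5 330.8]
[ 195  311  167   32 3894] [275.88880329 326.09322034] ((278.0, 326.5), (31.0, 166.0), 90.0)
posts [array([ 487.2, -263.8,   44.7,   11. ,  -12.8]), array([ 399.8, -270.4,   51.3,   20.4,   79.2]), array([ 557.4, -301. ,   49.9,   20.3,   79.5])]
```

The model matches to about 5 px with no tilt (a uniform 2% in scale). The posts measured from this very different view again give rack y ≈ -0.2857. I'll shift the target 1.2 mm that way and lower.

```bash
python3 - <<'E'
from h import *
p=place(pad+[0,0,.055])-.0012*ry
move_l(p+.025*Z,.12)
s0=get_state()
h=move_l(p-.006*Z,.025,until_force=5)
s=get_state();print(h,s["position"]-p,s["contact_force"]-s0["contact_force"],s["finger_gap"])
# settle gently if contact came early is reported above; then open
let_go();sleep(.3)
s=get_state();print(s["position"]-p,s["contact_force"])
move_l(s["position"]-.12*a2+.0*Z,.1)
movep(s["position"]-.12*a2+.2*Z+.05*ry,rv([0,-1,0],[0,0,-1]))
f=look("wrist");print(get_state()["clock"],get_state()["position"]);cv2.imwrite("pics/placed.png",f["img"][:,:,::-1])
print("posts",posts(f))
for n in("case","neighbour","pad"):
    for e in silhouettes("wrist",n):print(n,round(e["score"],2),e["centre"],rect(f,e["mask"],.118))
E
```

```text
True [-0.00015923 -0.00023322  0.00241031] [1.06303204 0.03053637 5.72671901] 0.7360064840426006
[-0.0008765   0.00034322  0.00126484] [0.94362441 0.2794451  0.14334128]
23.85 [ 0.5072604  -0.12481716  0.34060182]
posts [array([ 557.1, -300.7,   50.1,   20.1,   79.2]), array([ 401.9, -271.4,   50.7,   18.1,   75.2])]
case 0.56 [390.6, 193.3] [ 487.9 -249.9   72.5   56.6  -10.2]
neighbour 0.63 [430.7, 200.2] [ 481.5 -288.7   70.6   67.6  -12.7]
neighbour 0.58 [393.3, 153.5] [ 490.8 -259.8  200.3  118.6  -10.9]
pad 0.68 [364.3, 170.8] [ 504.  -231.9   63.8   33.   -12.6]
```

View pics/placed.png

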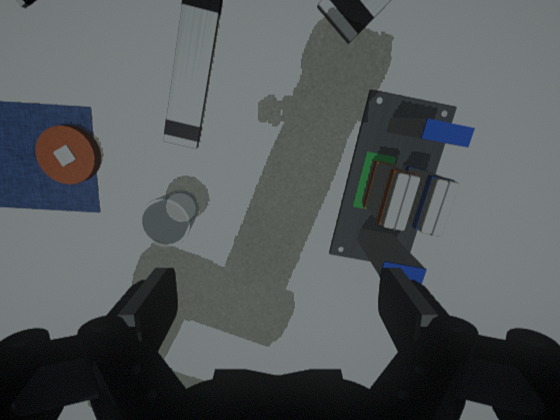

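The case is standing beside the neighbour, which looks undisturbed. I'll overlay the predicted outlines on an enlarged crop.

```bash
python3 - <<'E'
from h import *
f=look("wrist");M=np.linalg.inv(f["M"])
rk=np.array([.4786,-.2858,0])
k=5;x0,y0=330,80
im=cv2.resize(f["img"][y0:y0+120+40,x0:x0+160],None,fx=k,fy=k,interpolation=cv2.INTER_NEAREST)[:600,:,::-1].copy()
im=np.clip(im.astype(float)*1.6,0,255).astype(np.uint8)
def draw(cx,cy,hx,hy,z,col):
    P=[rk+(cx+i*hx)*rx+(cy+j*hy)*ry+z*Z for i,j in((1,1),(1,-1),(-1,-1),(-1,1))]
    q=np.array([M[:3,:3]@x+M[:3,3] for x in P]);p=np.c_[f["fx"]*q[:,0]/q[:,2]+f["cx"],f["fy"]*q[:,1]/q[:,2]+f["cy"]]
    cv2.polylines(im,[(((p-[x0,y0]+.5)*k)).astype(np.int32)],True,col,1)
draw(0,23,.032,.013,.118,(0,0,255)) if 0 else None
draw(0,.023,.032,.013,.118,(0,0,255));draw(0,-.023,.032,.013,.118,(255,0,255));draw(0,.023,.032,.013,.008,(0,255,255));draw(0,.023,.04,.021,.008,(0,255,0));draw(.08,0,.01,.025,.128,(255,255,0))
cv2.imwrite("pics/ov.png",im)
E
```

```text
(no output)
```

View pics/ov.png

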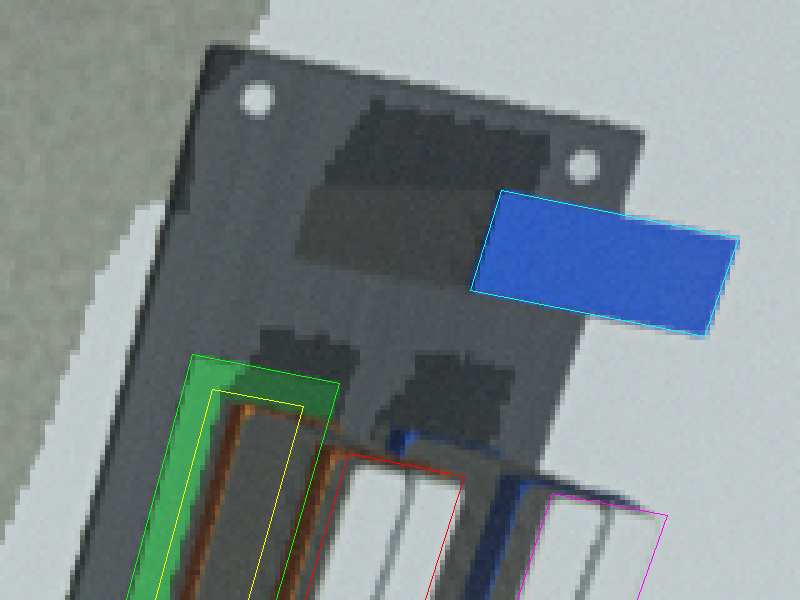

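The overlay fits: the case top, foot, neighbour and post outlines all land within 1-2 px. Now the bar.

```bash
python3 - <<'E'
from h import *
b=np.radians(-13.0);by=np.array([-np.sin(b),np.cos(b),0])
B=np.array([.632,-.0155,.003]);rk=np.array([.4786,-.2858,0])
Rb=rv(-by,-Z);Rr=rv(-ry,-Z)
movep(B+.1*Z,Rb)
print(move_l(B,.08,until_force=8),get_state()["position"]-B)
grab(50);s=get_state();print("gap",s["finger_gap"]*85)
move_l(B+.2*Z,.15);s=get_state();print("gap",s["finger_gap"]*85,s["contact_force"])
f=look("wrist")
for e in silhouettes("wrist","bar")[:2]:print(round(e["score"],2),rect(f,e["mask"],.209))
T=rk+(.128+.003)*Z
movep(T+.07*Z,Rr)
f=look("wrist");cv2.imwrite("pics/barpre.png",f["img"][:,:,::-1])
for e in silhouettes("wrist","bar")[:2]:print(round(e["score"],2),rect(f,e["mask"],.210))
print(posts(f),get_state()["clock"])
E
```

```text
False [ 5.93985572e-04 -9.50997415e-05  6.63385980e-04]
gap 43.96332810312032
gap 43.997723735477614 [ 0.47820156 -1.05199557 -4.05037016]
0.92 [ 706.5 -113.9   43.5   27.2  -45.7]
0.64 [654.3 -22.6 151.4  46.8 -13. ]
0.94 [ 502.3 -291.9  149.9   46.4  -10.7]
[] 37.0667
```

View pics/barpre.png

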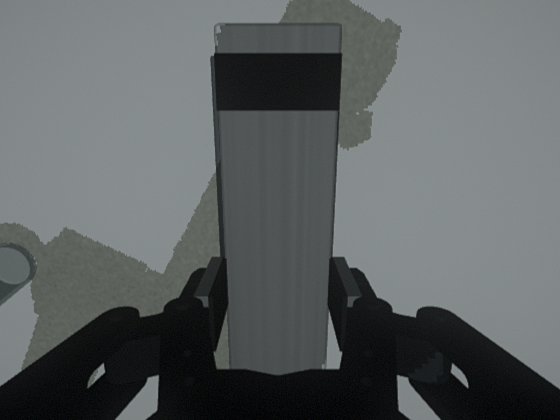

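The bar is square in the hand. Its far end puts the bar's centre at (478,-287) mm against the rack's (479,-286). Lowering it now.

```bash
python3 - <<'E'
from h import *
rk=np.array([.4786,-.2858,0]);T=rk+.131*Z
move_l(T+.012*Z,.1)
print(move_l(T-.004*Z,.03,until_force=4));s=get_state();print(s["position"]-T,s["contact_force"])
let_go();sleep(.2)
move_l(s["position"]+.11*Z,.12)
movep([.45,-.17,.36],rv([0,-1,0],[0,0,-1]))
f=look("wrist");cv2.imwrite("pics/end.png",f["img"][:,:,::-1])
for e in silhouettes("wrist","bar")[:3]:print(round(e["score"],2),rect(f,e["mask"],.140))
f=look("top")
for e in silhouettes("top","bar")[:3]:print(round(e["score"],2),rect(f,e["mask"],.140))
print(get_state()["clock"])
E
```

```text
True
[ 0.00034735 -0.00026084  0.00084134] [-1.06167269 -0.09327946  5.52101331]
0.86 [ 478.  -286.4  200.3   51.1  -10.8]
0.81 [ 751.4 -256.2  235.2   54.7  -45.8]
0.71 [ 515.2 -289.4  130.6   50.6  -11.9]
0.57 [735.4 125.  133.5  33.9 -57.2]
40.9083
```

View pics/end.png

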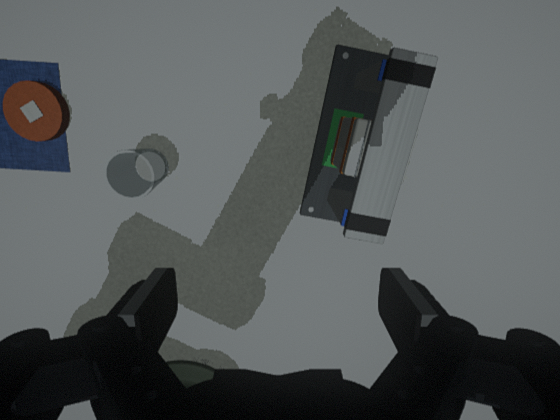

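The bar lies on both posts at (478.0,-286.4) mm, angle -10.8°. The case is still standing on the pad, so I'm handing in.

```bash
python3 -c "
from cell import *
sign_off();print(get_state()['clock'])"
```

```text
the job is handed in; nothing more can be done
the job is handed in; nothing more can be done
```

I stood the orange-banded case on end on the green pad and let it go. I then laid the 200 mm bar across both posts and handed the job in at about 41 s of the 56 s allowed. `sign_off` reports no verdict, so the result rests on my own checks:

- **Case:** the projected outlines of its top and foot matched the wrist picture to 1–2 px, roughly 2–3 mm, before the bar went on. It met the rack at about 6 N, and after the bar was placed it still stood on the pad.
- **Bar:** the wrist view put its centre at (478.0, −286.4) mm and −10.8°. The rack measured (478.6, −285.8) mm and −10.75°, so the bar is about 1 mm off and square. It touched down at about the height of the post tops. I did not measure its level or its gap to the cases separately.
- **Other things:** the neighbour's outline fitted its place before the bar went on. It sits under the bar in the last picture, so I did not recheck it. The dish and beaker looked undisturbed. I did not check the bottle again after the pick.

**Disagreements:** the top and wrist cameras differed by 3–4 mm in y. I went with the wrist value because it repeated from a very different viewpoint. The last top-view detection covered only part of the bar (130 mm), probably because the arm hid the rest, so I did not use it.

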